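# Slide the sample board home on its notched rails and latch it

## Task

With a fingertip, push the metal board that carries the pale slide box along its rails, to the left, until it drops into the locating notches and lies level there. Then push the red latch round by its black knob until its arm lies straight across the edge of the board. Do not pick anything up, keep the slide box standing on the board, and leave the other things on the table where they are.

Things in the scene. Friction and masses are not known exactly. Their poses are not given: they have to be found in the camera images.
- fixture: Fixed rails on a black base plate 125x320x8 (local x -75 to 50). Origin on the table under the rails' middle; local y = sliding direction (roughly the robot's left), x roughly away from the robot, z up. Aluminium tracks: x -41.5 to 41.5, y -150 to 150, top at z 22. Blue side walls outside them, 5.5 thick, to z 34.5, leave the board 1.5 play per side.
- notch (a point): Where the board's origin lies once dropped: fixture x 0, y 60, z 15 mm; yellow marks on the walls at this y. The tracks have four notches 7 deep and 16 long (y), at fixture x +-19, y 100 and x +-34, y 20. The board's four feet drop into all at once (+-2 play); it can then be pushed no farther.
- board: Loose aluminium board, 0.5 to 0.8 kg: plate 80 (x) x 110 (y) x 12 on four feet 8 high and 12 long (y). Origin: its centre at the soles' level; axes as the fixture's. Plate at z 8 to 20; upright lip along the rear (-y) edge to z 34. At the start the soles ride on the tracks (fixture z 22), 70 to 110 mm before the notches; dropped, soles at fixture z 15, plate top at 35.
- board_push (a point): Middle of the rear face of board and lip, board y -55, z 14 mm: an upright flush face, 60 wide, from board z 8 to 34, 80 wide below z 20. Push it low, in fixture +y. Sliding takes about 1 to 5 N, more once the board has dropped and meets the notch wall; over about 20 N high on the lip may tip it.
- slide_box: Loose pale box, 35 (x) x 85 (y) x 34, standing free on the board. Origin: centre of its underside; on the board at about x = 14, y = 7, z = 20 mm of the board's frame.
- latch (a joint): Red latch turning on an upright pivot at fixture x -58, y 60 mm (robot's side). 0: open, 49 mm arm towards fixture -y; grows anticlockwise from above; 1.571 (stop): closed, arm along fixture +x across the board's edge. Starts at -0.15 to 0.1, stays where left, about 1 N at the knob. Arm at fixture z 36.5 to 42.5: clears the dropped board, strikes it while it still rides on the tracks.
- latch_knob (a point): Middle of the latch's upright black knob, 12 in diameter, on the arm 30 mm from the pivot axis; the knob stands from fixture z = 42 to 69, this point is at 55.5.
- mug: orange mug, 81x113x101 (mm); loose bystander; origin at the centre of its underside
- marker_pen: white and black marker pen lying flat, 17x135x16 (mm); loose bystander; origin at the centre of its underside
- hex_driver_a: screwdriver with orange handle, lying flat, 29x213x29 (mm); loose bystander; origin at the centre of its underside
- screw_tin: round metal tin, 66 across, 27 high (mm); loose bystander; origin at the centre of its underside
- solvent_dropper: brown dropper bottle, 33 across, 102 high (mm); loose bystander; origin at the centre of its underside
- tape_roll: black tape roll lying flat, 58 across, 19 high (mm); loose bystander; origin at the centre of its underside
- lens_tube: black lens tube standing beyond the far (left) end of the rails, 30 across, 30 high (mm); loose bystander; origin at the centre of its underside
There are look-alikes about, which are no part of the job. Several things have the shape of the board; the one meant has the colours described above.

How it is judged (in metres and radians):
On the way, in this order (a step that is already met when the one before it is completed fails the run):
1. the board has dropped into the notches, latch still open (z of board in the frame of fixture below 0.0175 m and y of board in the frame of fixture between 0.056 and 0.064 m and x of board in the frame of fixture between -0.004 and 0.004 m and angle between the z axis of board and the z axis of fixture, either way round below 0.04 rad and value of joint latch below 0.6 rad), for 0.2 s.
2. the latch is turned across the board (value of joint latch above 1.35 rad), for 0.2 s.
At the end, for the whole second after the job is handed in: The board lies level in the notches (soles within 2.5 mm of the notch floor, within 4 mm of the notch position), the latch is turned to at least 1.35 rad (stop at 1.57), the slide box stands upright on the board within 20 to 25 mm of its place, all at rest (z of board in the frame of fixture below 0.0175 m and y of board in the frame of fixture between 0.056 and 0.064 m and x of board in the frame of fixture between -0.004 and 0.004 m and angle between the z axis of board and the z axis of fixture, either way round below 0.04 rad and x of slide_box in the frame of board between -0.006 and 0.034 m and y of slide_box in the frame of board between -0.018 and 0.032 m and z of slide_box in the frame of board between 0.016 and 0.024 m and angle between slide_box's own z axis and vertical below 0.1 rad and value of joint latch above 1.35 rad and linear speed of each of board, slide_box below 0.02 m/s); the robot touches nothing.
It fails at once if the board is lifted more than 10 mm off its rails (z of board in the frame of fixture above 0.032 m).
It fails at once if the slide box is lifted off or knocked off the board (z of slide_box in the frame of board above 0.035 m or z of slide_box in the frame of board below 0.005 m or angle between slide_box's own z axis and vertical above 0.5 rad).
It fails at once if another thing on the table is moved more than 20 mm (distance of any of mug, marker_pen, hex_driver_a, screw_tin, solvent_dropper, tape_roll, lens_tube from where it was at the start of the episode above 0.02 m).
It also fails if it takes over 45 s, if anything falls off the work surface, if the arm or the gripper's body presses on something with over 40 N, if the wrist force passes 120 N, or if a joint passes its speed limit or range.

## Robot

A 6-joint arm with a two-finger parallel gripper is mounted at the origin on a cart in front of the work surface, level with it; the furniture and walls round the work are solid. World frame = base frame: x ahead of the robot, y to its left, z up, the work surface at z = 0. Lengths are in m, angles in degrees, forces in N, time in s.
With the tool pointing down it reaches from about 0.4 to 0.825 m from the base axis. Payload 7 kg.
Tool frame: the origin (TCP) lies at the centre of the arm's flange, where the gripper is bolted on; the fingertips stand 178 mm ahead of it and the grasp point (between the pads) lies 159 mm ahead of it (r.tips_ahead is the z of the fingertips in the tool frame, in m); z points along the fingers, y is the line along which they close (so a half turn about z gives the same grasp; the last joint's range is limited). The gripper opens to 88 mm and grips with 3 to 60 N. Pads are 19 mm wide; open, the fingers measure 130 mm over their backs; the gripper's body (78 mm by 193 mm) begins 47 mm behind the grasp point.
Start: joints at [82.053, 20.546, 0.682, 0, -70.136, -16.507], TCP at [0.279, 0.614, 0.405] pointing down, gripper open.
Joint ranges: [-176.03, 176.03], [-82.01, 121.73], [-58.28, 71.71], [-173.87, 95.51], [-174.79, -0.11], [-173.66, 173.66]. Speed limits (degrees/s): [136.94, 136.94, 172.46, 180, 180, 180].

## Interface

Orientations are given as [roll, pitch, yaw] about the fixed x, y, z axes, in that order (R = Rz(yaw) Ry(pitch) Rx(roll)).
In Python, from plant import r gives the robot as it stands. The module is installed in compiled form; this text tells all that it offers.
- The arm moves only by the shell command python3 -m pendant 'ROWS' [FORCE]. ROWS is JSON, a list that holds one entry, the list of rows, each a list of 7 numbers: the shift along the tool's x, y, z in m, then the turn, a rotation vector about the tool's x, y, z in degrees, then the gripper command: -1 is shut, 1 is fully open, values between are in proportion. A call has 1 to 5 rows; each row is the pose to reach, as a shift and turn from the pose commanded when the call began, along the tool's axes at that moment; what a row does not reach only later rows make up. A row lasts 1/10 s, in which the tool goes at most 50 mm and 8.59 degrees, less where a joint would pass 70% of its speed; a pose out of reach is approached as far as the arm can. A call with a gripper value outside its range is refused whole. The fingers move at their own pace and stop on an object; FORCE is the grip in N (left out, the last holds). Time passes only in rows, so rows that repeat a pose let the fingers close. It gives the time, the measured TCP pose, the force, the opening and the grip force at its end, in the units of the state.
- r.get_state(): the state, without advancing time (a new reading comes with each control period).
- r.capture(name): name is "scene" or "top" or "wrist"; returns the picture (384x512x3 uint8, red, green, blue); there is no depth.
- r.camera_params(name): a dict with "fx", "fy", "cx", "cy" (pixels), "R" (3x3) and "t" (3): a world point X has camera coordinates R X + t. Camera axes: x right, y down, z forward; pixel columns grow to the right and rows downward; lengths in m; the calibration is good to about 2 mm. A picture is of the moment at which its call begins: read the wrist's pose just before it. camera_params takes no time and is no camera call; for the wrist camera it gives the pose at the moment of the call.
- r.close_job(): hands the job in; it is judged then, once.
The state is a dict: "time_s": time; "joints": joint angles; "qd": joint speeds; "joint_torque": joint torques, N m; "tcp_pos": TCP position; "eef_rot": TCP orientation; "contact_force": force on the tool from outside, world axes, zero at the start; "moment": the same for the moment, N m; "gripper_width": finger opening in m; "gripper_force": force on a finger pad.
Only numpy, scipy, OpenCV 4.12 (cv2) and the standard library are available. Lean on these libraries where they do the work, as an engineer would, in place of code of your own. Each camera call takes 0.05 s, during which the arm holds its last target. There are 200 camera calls.

## Working session

There is one attempt and no reset: what is moved stays moved. The work goes in short steps, Python scripts to look and compute and a shell command to move; the robot and the scene stay as the last step left them, time stands still between calls to the robot, and variables do not carry over. Pictures are saved under pics/ and viewed, at most 10 in all, crops included, and the job is handed in when it is done.

```bash
mkdir -p pics; ls; python3 - <<'E'
from plant import r
import cv2
s=r.get_state(); print(s)
for n in ("scene","top"):
    im=r.capture(n); cv2.imwrite(f"pics/{n}0.png",cv2.cvtColor(im,cv2.COLOR_RGB2BGR)); print(n,r.camera_params(n))
E
```

```text
pics
{'time_s': 0.0, 'joints': array([ 8.20538703e+01,  2.05921973e+01,  6.31744752e-01, -1.96432812e-02,
       -7.01366346e+01, -1.65076335e+01]), 'qd': array([-0.03506586, -0.07939041, -0.04052856, -0.06397936, -0.03132413,
        0.01069759]), 'joint_torque': array([ 9.32959629e-04, -5.82719707e+01,  2.93070710e+01,  6.99750736e+00,
        6.99098004e-03, -1.50454903e-04]), 'tcp_pos': array([0.27933448, 0.61426295, 0.40369992]), 'eef_rot': array([ 1.79901667e+02, -9.88467615e-03, -2.44604447e+01]), 'contact_force': array([0.00963062, 0.87385595, 0.35874275]), 'moment': array([0.01080266, 0.0194989 , 0.00550364]), 'gripper_force': 0.0, 'gripper_width': 0.08736049136295615}
scene {'fx': 422.4818841054649, 'fy': 422.4818841054649, 'cx': 254.33339527491606, 'cy': 196.45655143315784, 'R': array([[-0.80995926, -0.58641315,  0.00925246],
       [-0.24958005,  0.33036016, -0.91025928],
       [ 0.53073137, -0.73958217, -0.4139353 ]]), 't': array([0.4428615 , 0.2495705 , 0.92520764])}
top {'fx': 460.59953405216027, 'fy': 460.59953405216027, 'cx': 250.21668918241966, 'cy': 187.23014071706666, 'R': array([[-0.02282593, -0.99972369,  0.0056139 ],
       [-0.99574112,  0.02223257, -0.08947257],
       [ 0.08932304, -0.00763228, -0.99597347]]), 't': array([-0.10873588,  0.61089175,  1.58219145])}
```

```bash
python3 -c "
import cv2
for n in ('scene','top'):
    cv2.imwrite(f'pics/{n}0b.png',cv2.resize(cv2.imread(f'pics/{n}0.png'),(800,600),interpolation=cv2.INTER_CUBIC))"
```

```text
(no output)
```

View pics/top0b.png

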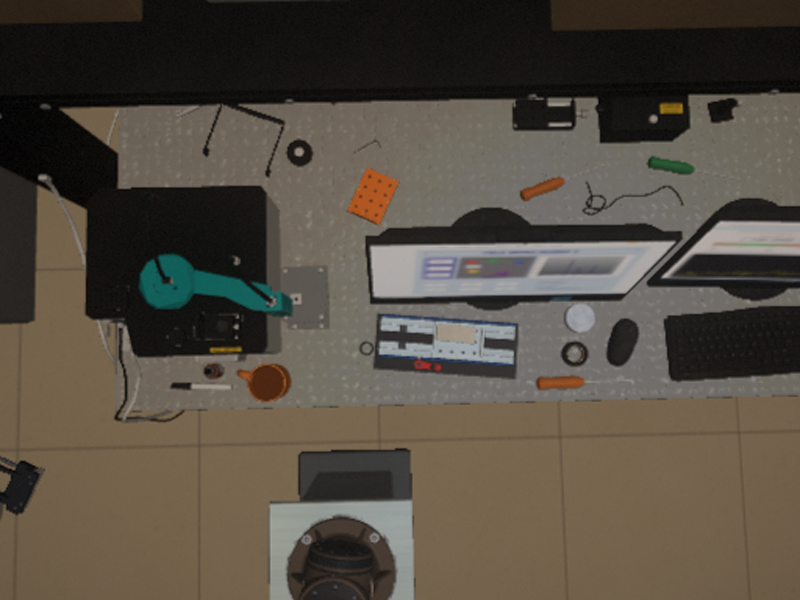

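View pics/scene0b.png

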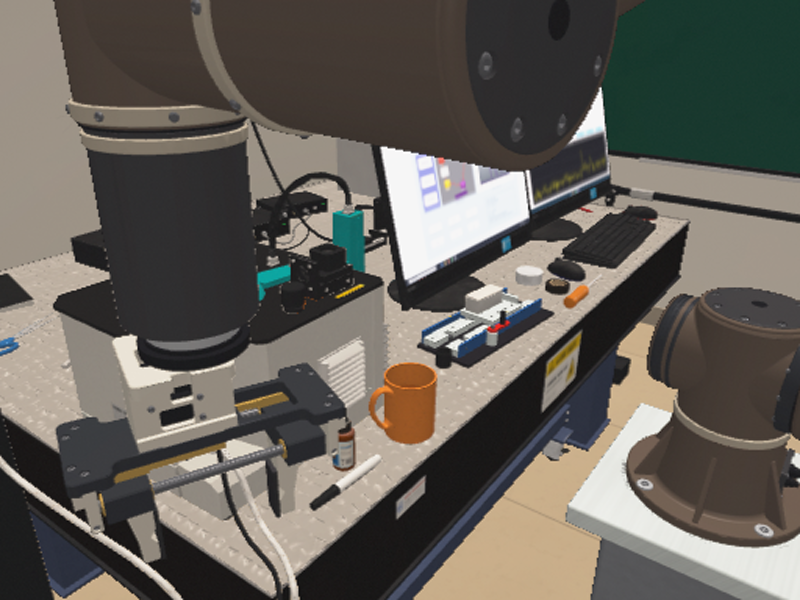

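The top view shows the fixture around (447,345) of the 800x600 picture, with the pale box at (458,333), the red latch at (427,366) and the lens tube at (366,348). The tin is at (580,318), the tape at (574,353) and the driver at (585,382). The mug, dropper and pen are at the left. Candidates for the board are the orange plate (375,195), the grey plate by the microscope (305,297) and the aluminium one on the rails (458,340). The one on the rails carries the pale box, so I choose it and check it in a crop.

```bash
cat > h.py <<'E'
import numpy as np, cv2
from plant import r
from scipy.spatial.transform import Rotation as Ro
def cam(n): 
    p=r.camera_params(n); return p
def ray(p,uv,z):
    d=np.array([(uv[0]-p['cx'])/p['fx'],(uv[1]-p['cy'])/p['fy'],1.])
    R=np.array(p['R']);c=-R.T@np.array(p['t']);d=R.T@d
    return c+d*(z-c[2])/d[2]
def proj(p,X):
    X=np.atleast_2d(X); c=X@np.array(p['R']).T+np.array(p['t'])
    return np.c_[p['fx']*c[:,0]/c[:,2]+p['cx'],p['fy']*c[:,1]/c[:,2]+p['cy']]
E
python3 - <<'E'
from h import *
im=cv2.imread('pics/top0.png'); p=cam('top')
cv2.imwrite('pics/crop0.png',cv2.resize(im[190:250,225:345],(800,400),interpolation=cv2.INTER_CUBIC))
for nm,uv,z in [('box',(293,213),.07),('FL',(241,201),.0345),('FR',(331,204),.0345),('NL',(240,237),.008),('NR',(330,241),.008),('knob',(272.5,234),.055),('lens',(234,223),.03),('monL?',(238,194),.2),('tape',(367,226),.02),('tin',(371,204),.027)]:
    print(nm,ray(p,uv,z).round(3))
w=cam('wrist'); s=r.get_state()
R=np.array(w['R']);c=-R.T@np.array(w['t']); T=Ro.from_euler('xyz',s['eef_rot'],degrees=True).as_matrix()
print('cam in tool',T.T@(c-s['tcp_pos'])); print('cam axes in tool\n',(T.T@R.T).round(3)); print(w['fx'],w['cx'],w['cy'], r.tips_ahead)
E
```

```text
box [ 0.514 -0.265  0.07 ]
FL [ 0.56  -0.089  0.034]
FR [ 0.543 -0.402  0.034]
NL [ 0.436 -0.083  0.008]
NR [ 0.415 -0.398  0.008]
knob [ 0.444 -0.195  0.055]
lens [ 0.485 -0.063  0.03 ]
monL? [ 0.573 -0.083  0.2  ]
tape [ 0.464 -0.527  0.02 ]
tin [ 0.54  -0.543  0.027]
cam in tool [0.06829164 0.00023606 0.01914065]
cam axes in tool
 [[ 0.001 -0.968 -0.252]
 [ 1.     0.     0.001]
 [-0.001 -0.252  0.968]]
297.71240970072256 256.7998494736107 196.12655878139864 0.1781
```

View pics/crop0.png

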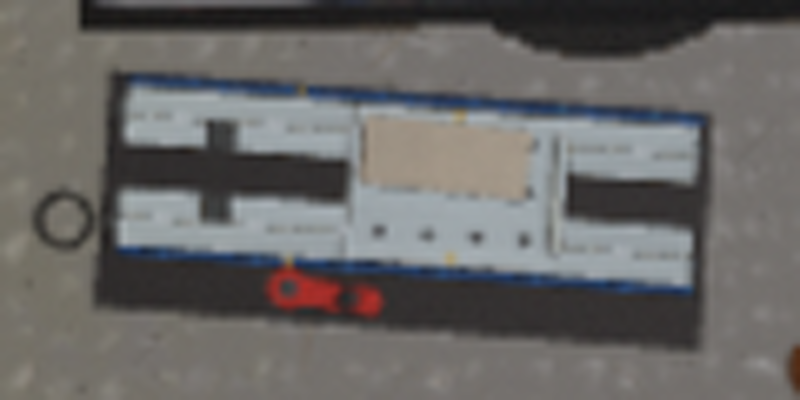

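The crop confirms the choice. The aluminium board lies on the rails at crop x 355-565 with its lip at the right, and the pale box on it spans (360-530,118-198). The latch is open with its pivot at (289,288) and knob at (352,298), and the yellow wall marks are at (300,90) and (290,262). Next I triangulate the monitor and microscope for clearance.

```bash
python3 - <<'E'
from h import *
a,b=cam('top'),cam('scene')
P=lambda p:np.array([[p['fx'],0,p['cx']],[0,p['fy'],p['cy']],[0,0,1]])@np.c_[p['R'],p['t']]
k=.64
for nm,u,v in [('monBL',(372,302),(403,301)),('monBR',(612,299),(527,232)),('stripe',(227,350),(350,292)),('tealtop',(170,280),(348,208))]:
    X=cv2.triangulatePoints(P(a),P(b),np.array(u,float)*k,np.array(v,float)*k).ravel();X=X[:3]/X[3]
    print(nm,X.round(3),(proj(a,X)/k).round(),(proj(b,X)/k).round())
# move: yaw -4, TCP target via mid
s=r.get_state();T=Ro.from_euler('xyz',s['eef_rot'],degrees=True).as_matrix()
for t in [(.42,.2,.42),(.46,-.24,.36)]: print((T.T@(np.array(t)-s['tcp_pos'])).round(3))
E
```

```text
monBL [ 0.586 -0.079  0.097] [[371. 300.]] [[405. 301.]]
monBR [ 0.579 -0.592  0.103] [[612. 298.]] [[528. 232.]]
stripe [0.487 0.199 0.236] [[227. 349.]] [[351. 292.]]
tealtop [0.558 0.231 0.375] [[191. 308.]] [[293. 193.]]
[ 0.3    0.319 -0.016]
[0.518 0.703 0.045]
```

The monitor's lower edge is at about x 0.583, z 0.10, so I turn the tool to yaw about 176. That puts the camera on the robot's side.

```bash
cat >> h.py <<'E'
def rows(pos,rpy=None,s=None):
    """shift (tool axes, m) and turn (rotvec, deg) from the present pose to the world pose"""
    s=s or r.get_state(); T=Ro.from_euler('xyz',s['eef_rot'],degrees=True)
    G=T if rpy is None else Ro.from_euler('xyz',rpy,degrees=True)
    return (T.inv().apply(np.array(pos)-s['tcp_pos'])).round(4),(T.inv()*G).as_rotvec(degrees=True).round(2)
E
python3 -m pendant '[[[0.162,0.161,-0.046,0,0,40,-1],[0.162,0.161,-0.046,0,0,40,-1],[0.162,0.161,-0.046,0,0,40,-1],[0.162,0.161,-0.046,0,0,40,-1],[0.162,0.161,-0.046,0,0,40,-1]]]'
python3 -c "
from h import *
print(rows((.39,.2,.45),(180,0,-104)))"
```

```text
time_s: 0.6
tcp_pos: [0.3607, 0.398, 0.4514]
eef_rot: [-180.0, 0.0, -64.8]
contact_force: [0.2, 1.5, 1.0]
gripper_width: 0.053
gripper_force: 0.0
(array([0.1916, 0.0577, 0.0013]), array([-1.000e-02,  2.000e-02,  3.917e+01]))
```

```bash

python3 -m pendant '[[[0.192,0.058,0,0,0,39,-1],[0.192,0.058,0,0,0,39,-1],[0.192,0.058,0,0,0,39,-1],[0.192,0.058,0,0,0,39,-1],[0.192,0.058,0,0,0,39,-1]]]'
python3 -c "
from h import *
print(rows((.41,0,.45),(180,0,-144)))"
```

```text
time_s: 1.1
tcp_pos: [0.3903, 0.1979, 0.4509]
eef_rot: [180.0, 0.0, -104.0]
contact_force: [1.0, 1.0, 0.0]
gripper_width: 0.0129
gripper_force: 0.0
(array([ 0.1873, -0.0669,  0.0008]), array([1.000e-02, 0.000e+00, 4.002e+01]))
```

```bash

python3 -m pendant '[[[0.187,-0.067,0,0,0,40,-1],[0.187,-0.067,0,0,0,40,-1],[0.187,-0.067,0,0,0,40,-1],[0.187,-0.067,0,0,0,40,-1],[0.187,-0.067,0,0,0,40,-1]]]'
python3 -c "
from h import *
print(rows((.46,-.22,.40),(180,0,176)))"
```

```text
time_s: 1.6
tcp_pos: [0.4118, 0.0004, 0.4505]
eef_rot: [-180.0, -0.0, -144.1]
contact_force: [0.8, 0.8, -0.1]
gripper_width: 0.0004
gripper_force: 0.0
(array([ 0.09  , -0.2068,  0.0506]), array([-2.000e-02, -4.000e-02,  3.985e+01]))
```

```bash

python3 -m pendant '[[[0.09,-0.207,0.05,0,0,40,-1],[0.09,-0.207,0.05,0,0,40,-1],[0.09,-0.207,0.05,0,0,40,-1],[0.09,-0.207,0.05,0,0,40,-1],[0.09,-0.207,0.05,0,0,40,-1]]]'
python3 -m pendant '[[[0,0,0,0,0,0,-1],[0,0,0,0,0,0,-1]]]'
python3 - <<'E'
from h import *
import pickle
p=cam('wrist'); im=r.capture('wrist'); im=cv2.cvtColor(im,cv2.COLOR_RGB2BGR)
cv2.imwrite('pics/w1.png',im); pickle.dump(p,open('w1.pkl','wb'))
cv2.imwrite('pics/w1b.png',cv2.resize(im,(800,600),interpolation=cv2.INTER_CUBIC))
E
```

```text
time_s: 2.1
tcp_pos: [0.4632, -0.2175, 0.3993]
eef_rot: [180.0, -0.1, 176.1]
contact_force: [-0.1, 1.3, 0.0]
gripper_width: -0.0002
gripper_force: 0.0
time_s: 2.3
tcp_pos: [0.4631, -0.2154, 0.3998]
eef_rot: [180.0, -0.1, 176.5]
contact_force: [0.8, 0.5, 0.7]
gripper_width: 0.0009
gripper_force: 0.0
```

View pics/w1b.png

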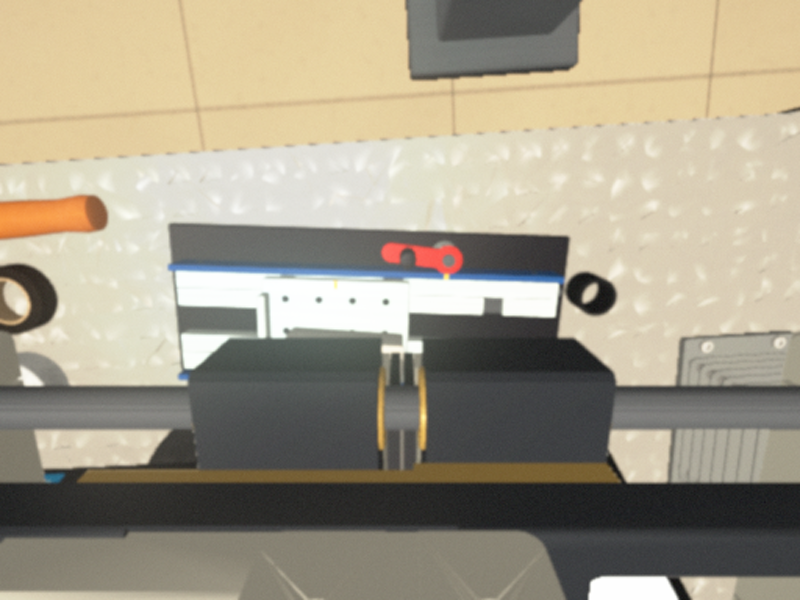

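The wrist view is partly hidden by the gripper. It shows the base plate's near corners at (170,224) and (568,237), the near blue wall from (170,268) to (563,280), and a yellow mark at (446,277). The latch pivot is at (447,260) and the knob at (407,257). The board's visible part runs from x 258 (lip) to 408, and the lens tube is at (591,293).

```bash
python3 - <<'E'
from h import *
import pickle
p=pickle.load(open('w1.pkl','rb')); im=cv2.imread('pics/w1.png'); k=.64
hsv=cv2.cvtColor(im,cv2.COLOR_BGR2HSV)
m=cv2.inRange(hsv,(100,120,60),(130,255,255)); m[:160]=0;m[190:]=0; m[:,:100]=0;m[:,370:]=0
ys,xs=np.nonzero(m); print('blue',xs.min(),xs.max(),ys.min(),ys.max())
lo=[];c=[]
for x in range(xs.min()+4,xs.max()-4):
    y=ys[xs==x]
    if len(y): lo.append((x,y.max()+.5)); c.append((x,y.min()-.5))
f=np.polyfit(*np.array(lo).T,1)
g=lambda x:(x,np.polyval(f,x))
a,b=ray(p,g(xs.min()-.5),.0345),ray(p,g(xs.max()+.5),.0345)
d=b-a; L=np.linalg.norm(d); yaw=np.degrees(np.arctan2(-d[0],d[1])); print('wall ends',a.round(4),b.round(4),'len',L.round(4),'yaw',yaw)
ey=d/L; ex=np.array([ey[1],-ey[0],0]); mid=(a+b)/2; o=mid+ex*.0415; o[2]=0; print('origin from wall',o.round(4))
loc=lambda P:np.array([(P-o)@ex,(P-o)@ey])*1000
for n,uv,z in [('baseL',(170,224),.008),('baseR',(568,237),.008),('pivot',(448,260),.0425),('yellow',(446,277),.0345),('knobtop',(408,257),.069),('redend',(389,252),.0425),('boardfront',(408,300),.042),('boardrear',(258,300),.056),('lens',(591,293),.03)]:
    P=ray(p,np.array(uv)*k,z); print(n,P.round(4),'local',loc(P).round(1))
# top-view check
q=cam('top')
for n,uv,z in [('box',(225+447/6.667,190+158/6.667),.076),('lipend far',(225+557/6.667,190+137/6.667),.056),('lip near',(225+552/6.667,190+253/6.667),.056),('pivot',(225+289/6.667,190+288/6.667),.042),('baseNR',(225+697/6.667,190+348/6.667),.008),('baseNL',(225+96/6.667,190+305/6.667),.008)]:
    P=ray(q,uv,z); print('top',n,P.round(4),loc(P).round(1))
np.save('fix.npy',np.array([o[0],o[1],yaw]))
E
```

```text
blue 109 360 170 181
wall ends [ 0.4444 -0.3897  0.0345] [ 0.4728 -0.0937  0.0345] len 0.2974 yaw -5.489379405699701
origin from wall [ 0.4999 -0.2456  0.    ]
baseL [ 0.4139 -0.3965  0.008 ] local [ -71.2 -158.4]
baseR [ 0.4433 -0.0818  0.008 ] local [-72.  157.7]
pivot [ 0.4504 -0.181   0.0425] local [-55.4  59.6]
yellow [ 0.4645 -0.1823  0.0345] local [-41.3  59.7]
knobtop [ 0.4425 -0.2103  0.069 ] local [-60.5  29.7]
redend [ 0.4419 -0.2237  0.0425] local [-59.8  16.3]
boardfront [ 0.4788 -0.212   0.042 ] local [-24.2  31.5]
boardrear [ 0.4689 -0.3196  0.056 ] local [-23.8 -76.6]
lens [ 0.4848 -0.0705  0.03  ] local [-31.8 172.9]
top box [ 0.5112 -0.2612  0.076 ] [ 12.7 -14.4]
top lipend far [ 0.5212 -0.3199  0.056 ] [ 28.3 -71.9]
top lip near [ 0.462  -0.3153  0.056 ] [-31. -73.]
top pivot [ 0.4472 -0.181   0.042 ] [-58.7  59.3]
top baseNR [ 0.4105 -0.3961  0.008 ] [ -74.6 -158.4]
top baseNL [ 0.4402 -0.0809  0.008 ] [-75.2 158.3]
```

The measurements agree: base plate 316 of 320 mm, wall 297 of 300, pivot y 59.6 of 60. The fixture origin is at about (0.4985,-0.2455) with yaw -5.4, and the board is at fixture y of about -23. I approach behind it with the tip tilted to lead.

```bash
cat >> h.py <<'E'
O=np.array([.4985,-.2455,0]); YAW=-5.4; F=Ro.from_euler('z',YAW,degrees=True)
def tip(x,y,z,tilt=0,turn=0):
    """rows that bring the fingertips' middle to fixture point (mm); tilt>0: tips lead in +y"""
    G=F*Ro.from_euler('z',180+turn,degrees=True)*Ro.from_euler('x',180-tilt,degrees=True)
    tcp=O+F.apply(np.array([x,y,z])/1000)-G.apply([0,0,.178])
    return rows(tcp,G.as_euler('xyz',degrees=True))
def where():
    s=r.get_state(); T=Ro.from_euler('xyz',s['eef_rot'],degrees=True)
    return (F.inv().apply(s['tcp_pos']+T.apply([0,0,.178])-O)*1000).round(1), s['contact_force'].round(1)
E
python3 -c "
from h import *
print(where()); print(tip(2,-123,110,6))"
```

```text
(array([-38.3,  27.3, 222.4]), array([ 0. , -0.4,  0.1]))
(array([-0.0344, -0.1702,  0.1133]), array([-5.99, -0.15,  1.96]))
```

```bash

python3 -m pendant '[[[-0.034,-0.17,0.113,-6,0,2,-1],[-0.034,-0.17,0.113,-6,0,2,-1],[-0.034,-0.17,0.113,-6,0,2,-1],[-0.034,-0.17,0.113,-6,0,2,-1],[-0.034,-0.17,0.113,-6,0,2,-1]]]'
python3 -m pendant '[[[0,0,0,0,0,0,-1]]]'
python3 - <<'E'
from h import *
print(where()); print(tip(2,-123,31,6))
import pickle
p=cam('wrist'); im=r.capture('wrist'); im=cv2.cvtColor(im,cv2.COLOR_RGB2BGR)
cv2.imwrite('pics/w2.png',im); pickle.dump(p,open('w2.pkl','wb'))
cv2.imwrite('pics/w2b.png',cv2.resize(im,(800,600),interpolation=cv2.INTER_CUBIC))
E
```

```text
time_s: 2.85
tcp_pos: [0.4869, -0.3881, 0.2837]
eef_rot: [173.9, -0.4, 174.5]
contact_force: [-1.5, 1.6, 0.3]
gripper_width: 0.0005
gripper_force: 0.0
time_s: 2.95
tcp_pos: [0.4871, -0.3863, 0.2865]
eef_rot: [174.0, -0.2, 174.6]
contact_force: [0.6, 0.8, 0.1]
gripper_width: 0.0006
gripper_force: 0.0
(array([   1.2, -122.5,  109.5]), array([0.6, 0.8, 0.1]))
(array([-0.0004, -0.0086,  0.078 ]), array([ 0.05, -0.23, -0.06]))
```

View pics/w2b.png

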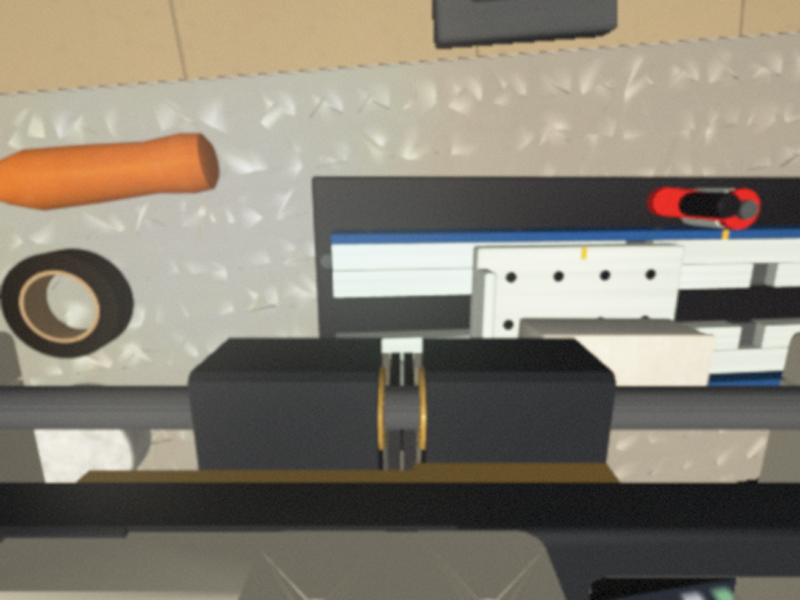

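The wrist view shows the fingertips at (402,345), behind the board's rear face at x 472 with a clear gap. The box stands at (615,350). The tape (67,305) and tin (90,440) are clear of the path. I descend.

```bash

python3 -m pendant '[[[0,-0.005,0.04,0,0,0,-1],[0,-0.009,0.07,0,0,0,-1],[0,-0.009,0.078,0,0,0,-1],[0,-0.009,0.078,0,0,0,-1]]]'
python3 -c "
from h import *
print(where()); print(tip(2,-100,31,6), tip(2,-50,31,6))"
```

```text
time_s: 3.4
tcp_pos: [0.4872, -0.3859, 0.2099]
eef_rot: [174.0, -0.1, 174.7]
contact_force: [0.2, 0.0, 0.2]
gripper_width: 0.0005
gripper_force: 0.0
(array([   1.6, -122.3,   32.9]), array([0.2, 0. , 0.2]))
(array([-0.    ,  0.022 ,  0.0042]), array([-0.  , -0.12,  0.06])) (array([-0.0001,  0.0717,  0.0094]), array([-0.  , -0.12,  0.06]))
```

```bash

python3 -m pendant '[[[0,0.010,0.002,0,0,0,-1],[0,0.018,0.003,0,0,0,-1],[0,0.022,0.004,0,0,0,-1],[0,0.026,0.0045,0,0,0,-1],[0,0.030,0.005,0,0,0,-1]]]'
python3 -c "
from h import *
print(where())"
```

```text
time_s: 3.9
tcp_pos: [0.4899, -0.3567, 0.2078]
eef_rot: [174.0, -0.1, 174.6]
contact_force: [-0.0, -0.5, -0.2]
gripper_width: 0.0008
gripper_force: 0.4
(array([  1.7, -92.9,  30.8]), array([-0. , -0.5, -0.2]))
```

```bash

python3 -m pendant '[[[0,0.005,0.0005,0,0,0,-1],[0,0.010,0.001,0,0,0,-1],[0,0.015,0.0016,0,0,0,-1],[0,0.020,0.002,0,0,0,-1],[0,0.025,0.0026,0,0,0,-1]]]'
python3 -m pendant '[[[0,0.005,0.0005,0,0,0,-1],[0,0.010,0.001,0,0,0,-1],[0,0.015,0.0016,0,0,0,-1],[0,0.020,0.002,0,0,0,-1]]]'
python3 -c "
from h import *
print(where())
im=r.capture('wrist'); im=cv2.cvtColor(im,cv2.COLOR_RGB2BGR)
cv2.imwrite('pics/w3.png',im)
cv2.imwrite('pics/w3b.png',cv2.resize(im[80:250],(800,266),interpolation=cv2.INTER_CUBIC))"
```

```text
time_s: 4.4
tcp_pos: [0.4923, -0.332, 0.2077]
eef_rot: [174.0, -0.1, 174.5]
contact_force: [-0.4, -5.6, 3.7]
gripper_width: 0.0003
gripper_force: 2.5
time_s: 4.8
tcp_pos: [0.4941, -0.3117, 0.2076]
eef_rot: [174.0, -0.1, 174.6]
contact_force: [-0.2, -4.6, 2.3]
gripper_width: 0.0004
gripper_force: 2.3
(array([  1.5, -47.8,  30.5]), array([-0.2, -4.6,  2.3]))
```

View pics/w3b.png

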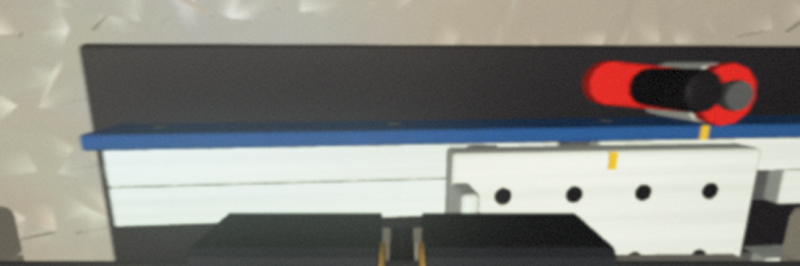

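The crop shows the board's yellow mark at x 612 and the wall mark at 705, so about 32 mm is left. The box and latch are undisturbed and the force is about 5 N. I go on.

```bash

python3 -m pendant '[[[0,0.005,0.0005,0,0,0,-1],[0,0.010,0.001,0,0,0,-1],[0,0.015,0.0016,0,0,0,-1],[0,0.020,0.002,0,0,0,-1],[0,0.024,0.0025,0,0,0,-1]]]'
python3 -m pendant '[[[0,0.002,0.0002,0,0,0,-1],[0,0.004,0.0004,0,0,0,-1]]]'
python3 -m pendant '[[[0,0.002,0.0002,0,0,0,-1]]]'
python3 -c "
from h import *
print(where())"
```

```text
time_s: 5.35
tcp_pos: [0.4962, -0.2875, 0.2074]
eef_rot: [174.0, -0.1, 174.6]
contact_force: [-0.2, -3.7, 2.1]
gripper_width: 0.0004
gripper_force: 2.1
time_s: 5.55
tcp_pos: [0.4966, -0.2837, 0.2074]
eef_rot: [174.0, -0.1, 174.6]
contact_force: [0.8, -3.9, 0.8]
gripper_width: 0.0004
gripper_force: 1.9
time_s: 5.65
tcp_pos: [0.4968, -0.2819, 0.2074]
eef_rot: [174.0, -0.1, 174.5]
contact_force: [-0.2, -3.2, 1.2]
gripper_width: 0.0005
gripper_force: 1.8
(array([  1.4, -17.7,  30.3]), array([-0.2, -3.2,  1.2]))
```

```bash

for i in 1 2 3 4; do python3 -m pendant '[[[0,0.0015,0.0002,0,0,0,-1]]]' | grep -E "tcp_pos|contact"; done
```

```text
tcp_pos: [0.497, -0.2804, 0.2074]
contact_force: [-0.2, -3.7, 1.5]
tcp_pos: [0.4971, -0.279, 0.2074]
contact_force: [0.1, -3.2, 2.0]
tcp_pos: [0.4973, -0.2775, 0.2073]
contact_force: [-0.8, -3.7, -0.0]
tcp_pos: [0.4973, -0.2757, 0.2071]
contact_force: [-1.0, -3.0, 1.5]
```

```bash

for i in 1 2; do python3 -m pendant '[[[0,0.0015,0.0002,0,0,0,-1]]]' | grep -E "tcp_pos|contact"; done
python3 -c "
from h import *
import pickle
print(where()); pickle.dump(cam('wrist'),open('w4.pkl','wb'))
im=r.capture('wrist'); im=cv2.cvtColor(im,cv2.COLOR_RGB2BGR)
cv2.imwrite('pics/w4.png',im)
cv2.imwrite('pics/w4b.png',cv2.resize(im[80:250],(800,266),interpolation=cv2.INTER_CUBIC))"
```

```text
tcp_pos: [0.4975, -0.2743, 0.2072]
contact_force: [-0.4, -3.5, 0.4]
tcp_pos: [0.4977, -0.2729, 0.2072]
contact_force: [-0.0, -3.3, -0.5]
(array([ 1.5, -8.7, 30.2]), array([-0. , -3.3, -0.5]))
```

View pics/w4b.png

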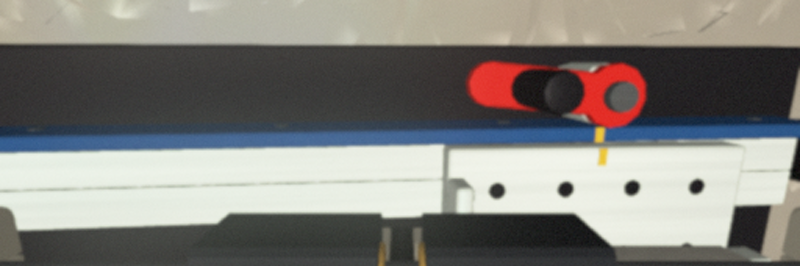

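```bash
python3 - <<'E'
from h import *
import pickle
p=pickle.load(open('w4.pkl','rb')); k=.64
L=lambda uv,z:(F.inv().apply(ray(p,(uv[0]*k,80+uv[1]*k),z)-O)*1000).round(1)
print('wall mark',L((600,133),.0345))
for z,zl in ((.035,.049),(.042,.056)): print(z,'mark',L((603,158),z),'front',L((742,150),z),'rear lip end',L((448,150),z), 'front2',L((726,240),z))
E
```

```text
wall mark [-40.9  60.3  34.5]
0.035 mark [-32.1  62.1  35. ] front [-33.9 115.2  35. ] rear lip end [-36.1   6.3  35. ] front2 [  1.1 115.5  35. ]
0.042 mark [-33.6  58.1  42. ] front [-35.3 108.7  42. ] rear lip end [-37.4   4.8  42. ] front2 [ -1.9 109.   42. ]
```

By rays, the board's length is 110 mm only at the dropped height (z 35) and 104 mm at the riding height. So the board has dropped, at y of about 61. I back off, lift, and look.

```bash

python3 -m pendant '[[[0,-0.01,-0.001,0,0,0,-1],[0,-0.025,-0.003,0,0,0,-1],[0,-0.025,-0.05,0,0,0,-1],[0,-0.03,-0.085,0,0,0,-1],[0,-0.03,-0.085,0,0,0,-1]]]'
python3 - <<'E'
from h import *
print(where()); print(tip(-97,8,115,0))
im=cv2.cvtColor(r.capture('scene'),cv2.COLOR_RGB2BGR)
cv2.imwrite('pics/s2.png',im); cv2.imwrite('pics/s2b.png',cv2.resize(im[160:260,250:383],(800,600),interpolation=cv2.INTER_CUBIC))
E
```

```text
time_s: 6.8
tcp_pos: [0.4954, -0.3141, 0.2938]
eef_rot: [174.2, 0.3, 174.5]
contact_force: [-0.3, -0.0, -0.7]
gripper_width: 0.0006
gripper_force: 0.0
(array([  4.5, -50.4, 116.7]), array([-0.3, -0. , -0.7]))
(array([0.1005, 0.076 , 0.008 ]), array([ 5.84,  0.34, -0.05]))
```

View pics/s2b.png

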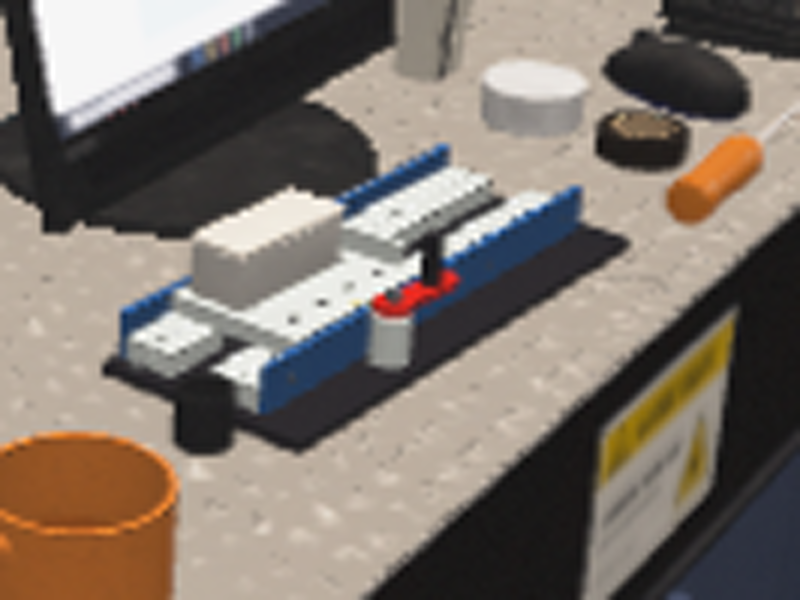

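The scene crop shows the board lying level between the walls, its top flush with the wall tops. The box is upright at (268,250), the latch is still open with its knob at (432,258), and the bystanders are in place. On to the latch.

```bash

python3 -m pendant '[[[0.1,0.076,0.008,6,0,0,-1],[0.1,0.076,0.008,6,0,0,-1],[0.1,0.076,0.008,6,0,0,-1],[0.1,0.076,0.008,6,0,0,-1],[0.1,0.076,0.008,6,0,0,-1]]]'
python3 - <<'E'
from h import *
print(where()); print(tip(-97,8,54,0))
import pickle
p=cam('wrist'); im=cv2.cvtColor(r.capture('wrist'),cv2.COLOR_RGB2BGR)
cv2.imwrite('pics/w5.png',im); pickle.dump(p,open('w5.pkl','wb'))
hsv=cv2.cvtColor(im,cv2.COLOR_BGR2HSV); m=cv2.inRange(hsv,(0,150,80),(8,255,255))|cv2.inRange(hsv,(172,150,80),(180,255,255))
n,l,st,c=cv2.connectedComponentsWithStats(m); print(st[1:][st[1:,4]>60],c[1:][st[1:,4]>60])
cv2.imwrite('pics/w5b.png',cv2.resize(im,(800,600),interpolation=cv2.INTER_CUBIC))
E
```

```text
time_s: 7.35
tcp_pos: [0.4018, -0.2261, 0.2888]
eef_rot: [180.0, -0.1, 174.6]
contact_force: [-0.1, 0.2, -0.7]
gripper_width: 0.0004
gripper_force: 0.0
(array([-98.4,  10.3, 110.8]), array([-0.1,  0.2, -0.7]))
(array([-0.0012, -0.0023,  0.0568]), array([ 0.  , -0.1 , -0.01]))
[] []
```

View pics/w5b.png

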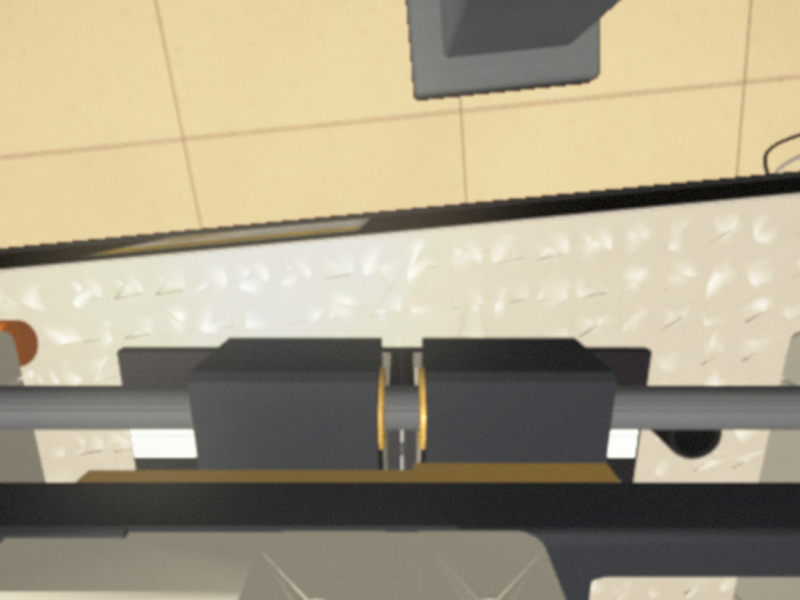

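The wrist view shows only the fixture's ends, because the gripper hides the latch. The fingertips at (402,350) are on the robot's side, in front of the base plate. I descend there and sweep an arc with the fingertip corner behind the knob.

```bash

python3 -m pendant '[[[-0.001,0.002,0.04,0,0,0,-1],[-0.001,0.002,0.057,0,0,0,-1],[-0.001,0.002,0.057,0,0,0,-1],[-0.001,0.002,0.057,0,0,0,-1]]]'
python3 - <<'E'
from h import *
print(where()); 
for a in [(-73.5,12),(-62.9,12),(-52.8,14.5),(-44.5,20.5),(-39,27),(-36.5,34)]: print(tip(*a,54,0)[0])
E
```

```text
time_s: 7.8
tcp_pos: [0.4037, -0.2247, 0.2316]
eef_rot: [-180.0, -0.2, 174.5]
contact_force: [0.5, 0.0, 0.4]
gripper_width: 0.0003
gripper_force: 0.0
(array([-96.9,  11.8,  53.6]), array([0.5, 0. , 0.4]))
[-0.0229  0.0002 -0.0004]
[-0.0335  0.0002 -0.0005]
[-0.0436  0.0027 -0.0005]
[-0.0518  0.0087 -0.0005]
[-0.0573  0.0153 -0.0005]
[-0.0598  0.0223 -0.0005]
```

```bash

python3 -m pendant '[[[-0.010,0,0,0,0,0,-1],[-0.018,0,0,0,0,0,-1],[-0.023,0,0,0,0,0,-1],[-0.028,0,0,0,0,0,-1],[-0.033,0,0,0,0,0,-1]]]'
python3 -c "
from h import *
print(where())"
```

```text
time_s: 8.3
tcp_pos: [0.436, -0.2273, 0.2319]
eef_rot: [-180.0, -0.1, 174.6]
contact_force: [-1.8, -2.0, 1.4]
gripper_width: 0.0009
gripper_force: 0.9
(array([-64.2,  12.2,  53.9]), array([-1.8, -2. ,  1.4]))
```

```bash

python3 -m pendant '[[[-0.005,0.0012,0,0,0,0,-1],[-0.010,0.0025,0,0,0,0,-1],[-0.014,0.0055,0,0,0,0,-1],[-0.018,0.0085,0,0,0,0,-1],[-0.021,0.012,0,0,0,0,-1]]]'
python3 -c "
from h import *
print(where())
for a in [(-39,27),(-37,31),(-36.5,34)]: print(tip(*a,54,0)[0])"
```

```text
time_s: 8.8
tcp_pos: [0.4584, -0.217, 0.2317]
eef_rot: [-180.0, -0.1, 174.6]
contact_force: [-0.5, -1.9, -0.0]
gripper_width: 0.0008
gripper_force: 0.9
(array([-42.9,  24.6,  53.7]), array([-0.5, -1.9, -0. ]))
[-0.0036  0.0024 -0.0003]
[-0.0056  0.0064 -0.0003]
[-0.0061  0.0094 -0.0003]
```

```bash

python3 -m pendant '[[[-0.003,0.003,0,0,0,0,-1],[-0.005,0.006,0,0,0,0,-1],[-0.006,0.0085,0,0,0,0,-1]]]'
for i in 1 2 3; do python3 -m pendant '[[[0,0.001,0,0,0,0,-1]]]' | grep -E "tcp_pos|contact"; done
python3 -c "
from h import *
print(where())"
```

```text
time_s: 9.1
tcp_pos: [0.4647, -0.209, 0.2316]
eef_rot: [180.0, -0.1, 174.6]
contact_force: [-0.9, -0.8, 1.0]
gripper_width: 0.0003
gripper_force: 0.6
tcp_pos: [0.4649, -0.2081, 0.2317]
contact_force: [0.3, -0.9, -0.3]
tcp_pos: [0.4651, -0.2072, 0.2318]
contact_force: [0.8, -1.3, -0.4]
tcp_pos: [0.4651, -0.2063, 0.2318]
contact_force: [-0.5, -2.1, -0.5]
(array([-37.2,  35.8,  53.8]), array([-0.5, -2.1, -0.5]))
```

```bash

for i in 1 2 3; do python3 -m pendant '[[[0,0.001,0,0,0,0,-1]]]' | grep -E "tcp_pos|contact"; done
```

```text
tcp_pos: [0.4651, -0.2054, 0.2318]
contact_force: [0.6, -1.4, 0.1]
tcp_pos: [0.4652, -0.2044, 0.2318]
contact_force: [0.7, -1.7, 0.8]
tcp_pos: [0.4653, -0.2035, 0.2318]
contact_force: [0.8, -5.5, -1.5]
```

The force has risen to 5.5 N, so the latch is at its stop. I back off, lift and check.

```bash

python3 -m pendant '[[[0.002,-0.005,0,0,0,0,-1],[0.004,-0.012,0,0,0,0,-1],[0.004,-0.012,-0.04,0,0,0,-1],[0.004,-0.05,-0.08,0,0,0,-1],[0.004,-0.09,-0.11,0,0,0,-1]]]'
python3 -m pendant '[[[-0.02,-0.03,-0.04,0,0,0,-1],[-0.02,-0.03,-0.04,0,0,0,-1]]]'
python3 - <<'E'
from h import *
print(where())
a=cv2.cvtColor(r.capture('scene'),cv2.COLOR_RGB2BGR)[160:260,250:383]
b=cv2.cvtColor(r.capture('wrist'),cv2.COLOR_RGB2BGR)[:260]
a=cv2.resize(a,(430,323),interpolation=cv2.INTER_CUBIC); b=cv2.resize(b,(636,323))[:,260:]
p=cam('wrist'); 
cv2.imwrite('pics/end.png',np.hstack([a,b])[:,:800])
E
```

```text
time_s: 10.2
tcp_pos: [0.4531, -0.2891, 0.3407]
eef_rot: [-180.0, -0.0, 174.7]
contact_force: [2.5, -0.1, -0.8]
gripper_width: 0.0005
gripper_force: 0.0
time_s: 10.4
tcp_pos: [0.4719, -0.324, 0.3834]
eef_rot: [-179.8, 0.3, 174.5]
contact_force: [0.1, -0.5, -0.6]
gripper_width: 0.0006
gripper_force: 0.0
(array([-18.1, -81.2, 205.4]), array([ 0.1, -0.5, -0.6]))
```

View pics/end.png

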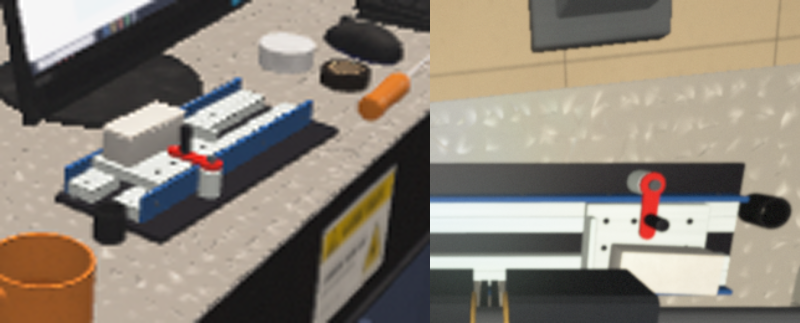

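The left half shows the latch arm lying across the board's edge with the box upright. In the right half the arm runs from the pivot (653,183) to its tip (648,232), square to the rails. The board is in place and the bystanders are unmoved, so I hand in.

```bash
python3 -m pendant '[[[0,0,0,0,0,0,-1],[0,0,0,0,0,0,-1],[0,0,0,0,0,0,-1]]]' | head -1; python3 -c "
from plant import r
print(r.close_job())"
```

```text
time_s: 10.8
the job is handed in; nothing more can be done
None
```

The job is handed in at about 10.8 s: the last pictures show the board level in the notches, the latch turned to its stop across the board's edge, the slide box upright on the board, and the bystanders in view unmoved; the hand-in returned no verdict.

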